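# Find and release the latched key of a pottery wheel's key box

### The arm

A 6-joint arm with a two-finger parallel gripper is mounted at the origin on the work surface. World frame = base frame: x ahead of the robot, y to its left, z up, the work surface at z = 0. Lengths are in m, angles in rad, forces in N, time in s.
With the tool pointing down it reaches from about 0.3 to 0.85 m from the base axis. Payload 4.2 kg.
Tool frame: the origin (TCP) lies at the very end of the fingers, on their centre line; the grasp point (between the pads) lies 19 mm behind it; z points along the fingers, y is the line along which they close (so a half turn about z gives the same grasp; the last joint's range is limited). The gripper opens to 91 mm and grips with 3 to 60 N. Pads are 32 mm wide; open, the fingers measure 118 mm over their backs; the gripper's body (76 mm by 178 mm) begins 60 mm behind the grasp point.
Start: joints at [1.297, 0.32, 1.565, -0, 1.257, -0.02], TCP at [0.144, 0.557, 0.214] pointing down, gripper open.
Joint ranges: [-3.11, 3.11], [-0.84, 2.01], [0.21, 2.61], [-1.34, 4.49], [0.05, 2.63], [-2.56, 2.56]. Speed limits (rad/s): [2.57, 2.57, 3.14, 3.14, 3.14, 3.14].

### API

Orientations are given as a 3x3 rotation matrix whose columns are the frame's x, y, z axes.
In Python, from bench import telemetry, imaging, workorder gives the robot as it stands.
- The arm moves only by the tool carry_out, never from a script. Its argument "plan" is a list of rows, each a list of 4 numbers: the shift along the tool's x, y, z in units of 0.1 m (1.0 is 0.1 m), then the turn about the tool's z in units of 30 degrees (1.0 is 30 degrees). A call has 1 to 10 rows; each row is the pose to reach, as a shift and turn from the pose commanded when the call began, along the tool's axes at that moment; what a row does not reach only later rows make up. A row lasts 1/10 s, in which the tool goes at most 50 mm and 8.59 degrees, less where a joint would pass 70% of its speed; a pose out of reach is approached as far as the arm can. A call with a number of a shift or a turn outside -1 to 1 is refused whole. A call with a gripper value outside its range is refused whole. "gripper" is the gripper command: -1 is fully open, 1 is shut, values between are in proportion, set as the call begins (left out, the last holds). The fingers move at their own pace and stop on an object; the grip force is fixed at half the most. Time passes only in rows, so rows that repeat a pose let the fingers close. It gives the time, the measured TCP pose, the force, the opening and the grip force at its end, in the units of the state.
- telemetry.sense(): the state, without advancing time (a new reading comes with each control period).
- imaging.camera(name): name is "scene" or "side" or "wrist"; returns (picture, depth): 480x640x3 uint8, red, green, blue; 480x640 float32, m along the optical axis (not along the pixel's ray), 0 where there is no reading.
- imaging.calibration(name): a dict with "fx", "fy", "cx", "cy" (pixels), "position" and "rotation" of the camera in the world. Camera axes: x right, y down, z forward; pixel columns grow to the right and rows downward; lengths in m; the calibration is good to about 2 mm. A picture is of the moment at which its call begins: read the wrist's pose just before it. calibration takes no time and is no camera call; for the wrist camera it gives the pose at the moment of the call.
- workorder.hand_in(): hands the job in; it is judged then, once.
The state is a dict: "time_s": time; "joint_positions": joint angles; "joint_velocities": joint speeds; "effort": joint torques, N m; "ee_pos": TCP position; "ee_rot": TCP orientation; "contact_force": force on the tool from outside, world axes, zero at the start; "torque": the same for the moment, N m; "gripper_width": finger opening in m; "grip_force": force on a finger pad.
Only numpy, scipy, OpenCV 4.12 (cv2) and the standard library are available. Lean on these libraries where they do the work, as an engineer would, in place of code of your own. Each camera call takes 0.05 s, during which the arm holds its last target. There are 200 camera calls.

### The job

One of the four identical keys on the pottery wheel's key box has been left latched down. With the fingertips, tap all four keys lightly, one after the other from the robot's left to its right, to feel which one it is; the taps must not push any key deep or let the latch go. Then press only that key fully down to release it, so that all four keys stand up, and leave everything else on the bench where it is, picking nothing up.

Things in the scene. Friction and masses are not known exactly. Their poses are not given: they have to be found in the camera images.
- keybox: the wheel's key box: grey housing 140 (x) x 270 (y) x 60 mm tall, fixed to the table. Origin at the middle of its underside on the table, z up; its own y runs along the key row towards the robot's left, its own -x side faces the robot. The keys are in the half nearer the robot (28 mm from the box's middle line), at own y = +78, +26, -26, -78 mm.
- key1: white square key, cap 36 x 36 mm, the leftmost as seen from the robot. Origin: middle of its top face, axes as the box's. Its top is 75 mm above the table when up (15 mm proud), 70 mm when latched, 65 mm fully down. All four keys act alike: a free key starts to yield at 2 N, takes 0.5 N more per mm (5.7 N at 7.5 mm, 7 N fully down) and springs back up.
- key2: white square key, cap 36 x 36 mm, second from the left as seen from the robot. Origin: middle of its top face, axes as the box's. Its top is 75 mm above the table when up (15 mm proud), 70 mm when latched, 65 mm fully down. Just one key, any of the four, is latched at the start: it does not yield below about 4.5 N; pushed on to within 2 mm of fully down, best right down (7 to 8 N in all, then a hard stop), it lets go and springs up as the finger withdraws.
- key3: white square key, cap 36 x 36 mm, third from the left as seen from the robot. Origin: middle of its top face, axes as the box's. Its top is 75 mm above the table when up (15 mm proud), 70 mm when latched, 65 mm fully down. Acts as told for key1 and key2.
- key4: white square key, cap 36 x 36 mm, the rightmost as seen from the robot. Origin: middle of its top face, axes as the box's. Its top is 75 mm above the table when up (15 mm proud), 70 mm when latched, 65 mm fully down. Acts as told for key1 and key2.
- testcup: bystander: small open terracotta cup, 40 mm wide at the rim, 35 mm tall, standing on the rubber strip on the box's rear half. To be left alone.
- jar: bystander: white closed pot with wooden lid, 48 mm wide, 70 mm tall, beside the left end of the key box. To be left alone.
- mug: bystander: blue mug, 68 mm wide, 80 mm tall, beside the right end of the key box. To be left alone.
- turner: bystander: turning tool with wooden handle and steel shaft, lying behind the key box. To be left alone.
- rib: bystander: flat wooden throwing rib 50 x 100 x 8 mm, lying in front of the key box (robot's side). To be left alone.
- bowl: bystander: terracotta bowl, 140 mm wide, 55 mm tall, further left. To be left alone.
- brush: bystander: brush with wooden handle lying further right. To be left alone.

How it is judged:
By the outcome, as a careful person would: the job done as asked, in the order asked, and still so for the second after the job is handed in, with the robot touching nothing.
It also fails if it takes over 54 s, if anything falls off the work surface, if the arm or the gripper's body presses on something with over 40 N, if the wrist force passes 120 N, or if a joint passes its speed limit or range.

## Working session

There is one attempt and no reset: what is moved stays moved. The work goes in short steps, Python scripts to look and compute and a tool call to move; the robot and the scene stay as the last step left them, time stands still between calls to the robot, and variables do not carry over. Pictures are saved under pics/ and viewed, at most 10 in all, crops included, and the job is handed in when it is done.

Besides the shell and the picture viewer there is one more tool, called after "Request:" by a JSON object that holds its "method" and its "body". carry_out: Moves the arm, as the interface text tells. Its arguments: {"type":"object","properties":{"plan":{"type":"array","items":{"type":"array","items":{"type":"number","minimum":-1,"maximum":1}}},"gripper":{"type":"number"}},"required":["plan"]}

```bash
mkdir -p pics; python3 - <<'E'
from bench import telemetry, imaging
import cv2,numpy as np
s=telemetry.sense();print({k:np.round(v,3).tolist() for k,v in s.items()})
for n in("scene","side"):
    p,d=imaging.camera(n);cv2.imwrite(f"pics/{n}.png",p[:,:,::-1]);np.savez(f"{n}.npz",p=p,d=d,**{k:v for k,v in imaging.calibration(n).items()})
    print(n,imaging.calibration(n))
E
```

```text
{'time_s': 0.0, 'joint_positions': [1.297, 0.32, 1.566, 0.0, 1.257, -0.02], 'joint_velocities': [-0.001, 0.001, -0.002, 0.0, -0.001, 0.001], 'effort': [-0.001, -41.247, -23.197, 0.073, 0.046, -0.0], 'ee_pos': [0.144, 0.556, 0.213], 'ee_rot': [[-0.968, 0.251, -0.001], [0.251, 0.968, -0.002], [0.0, -0.002, -1.0]], 'contact_force': [-1.068, -0.126, 0.066], 'torque': [0.023, 0.054, -0.006], 'grip_force': 0.0, 'gripper_width': 0.091}
scene {'fx': 572.4447407673681, 'fy': 572.4447407673681, 'cx': 308.6971301554826, 'cy': 246.0498827486557, 'position': array([1.03880804, 0.72441131, 1.04992066]), 'rotation': array([[-0.84022087,  0.39959854, -0.36653771],
       [ 0.54223197,  0.62373405, -0.56297454],
       [ 0.00365825, -0.67177142, -0.74074947]])}
side {'fx': 583.1704192906383, 'fy': 583.1704192906383, 'cx': 320.5961610164388, 'cy': 246.59253651336505, 'position': array([-0.18346137, -1.23062245,  0.95465448]), 'rotation': array([[ 0.84858138, -0.28997934,  0.44251738],
       [-0.5288521 , -0.44119967,  0.72502297],
       [-0.01500316, -0.84926724, -0.52775001]])}
```

View pics/scene.png

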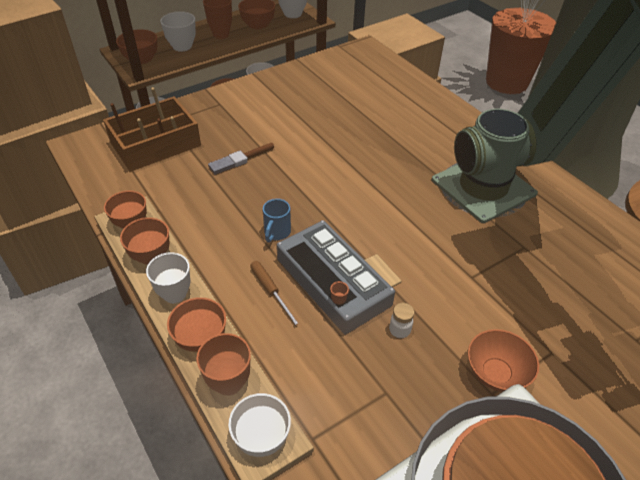

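The scene view shows the box's four white keys at about (323,236), (337,250), (350,264) and (367,281). The jar is at (402,320), the mug at (277,220) and the cup at (340,292).

```bash
cat >h.py <<'E'
import cv2,numpy as np
def ray(c,u,v,z):
    d=c["rotation"]@np.array([(u-c["cx"])/c["fx"],(v-c["cy"])/c["fy"],1.]);p=c["position"]
    return p+d*(z-p[2])/d[2]
def pt(c,u,v,dep): return c["position"]+c["rotation"]@(np.array([(u-c["cx"])/c["fx"],(v-c["cy"])/c["fy"],1.])*dep)
def keys(p,d,c,zref=.072,lo=170):
    q=p.astype(int);m=((q.min(2)>lo)&(q.max(2)-q.min(2)<40)).astype(np.uint8)
    n,l,st,ce=cv2.connectedComponentsWithStats(m)
    for i in range(1,n):
        if st[i,4]<60: continue
        dep=np.median(d[(l==i)&(d>0)]) if (d[l==i]>0).any() else 0
        P=pt(c,*ce[i],dep)
        if .3<np.hypot(P[0],P[1])<.9 and .05<P[2]<.1: 
            mm=cv2.erode((l==i).astype(np.uint8),np.ones((3,3)))>0
            vs,us=np.nonzero(mm&(d>0));Z=np.median([pt(c,u,v,d[v,u])[2] for u,v in zip(us,vs)]) if len(us) else 0
            print(ce[i].round(1),st[i,2:5],P.round(4),"ray",ray(c,*ce[i],zref)[:2].round(4),"zmed",round(Z,4))
E
python3 - <<'E'
from h import *
for n in("scene","side"):
    c=np.load(n+".npz");print(n);keys(c["p"],c["d"],c)
E
```

```text
scene
[323.  235.5] [ 19  14 160] [ 0.5106 -0.0259  0.0758] ray [ 0.5085 -0.0288] zmed 0.0756
[336.6 249.1] [ 20  15 167] [0.5078 0.026  0.0753] ray [0.506  0.0236] zmed 0.0754
[168.6 274.3] [ 43  33 468] [ 0.8609 -0.1134  0.0738] ray [ 0.8605 -0.1149] zmed 0.0695
[350.7 263.2] [ 20  16 175] [0.5053 0.078  0.0751] ray [0.5037 0.0759] zmed 0.0752
[365.4 279. ] [ 22  17 206] [0.5023 0.1292 0.0705] ray [0.5031 0.1302] zmed 0.0706
[518.3 393.5] [ 37  18 299] [0.4436 0.5121 0.0991] ray [0.4266 0.506 ] zmed 0.0995
side
[283.  162.3] [ 31  19 254] [0.7266 0.5117 0.0993] ray [0.7556 0.5673] zmed 0.0993
[298.1 244.4] [ 94  50 968] [0.509  0.0288 0.0713] ray [0.5085 0.0278] zmed 0.0725
```

View pics/side.png

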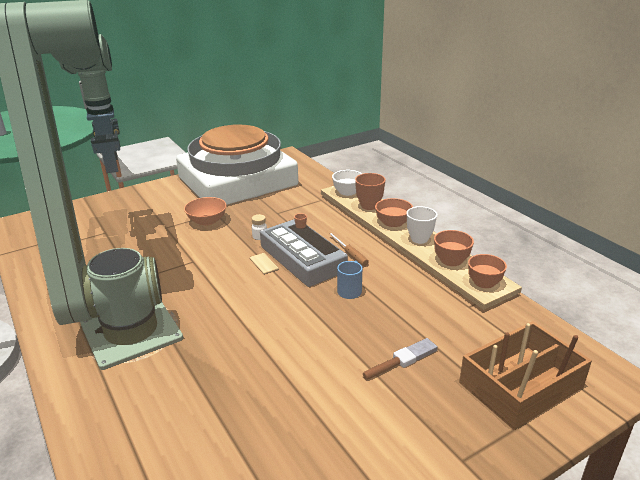

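Depth puts key1's top at about 70.5 mm and the other three at about 75 mm, so key1 looks latched; the taps should confirm it. The side view shows a clear way over to the box. I'll approach with the fingers shut.

Request:
{"method": "carry_out", "body": {"plan": [[-0.25,-0.18,0,0],[-0.5,-0.36,0,0],[-0.75,-0.54,0,0],[-1,-0.71,0,0]], "gripper": 1}}

```text
time_s: 0.5
ee_pos: [0.2237, 0.4615, 0.2135]
ee_rot: [[-0.968, 0.251, -0.0], [0.251, 0.968, -0.001], [0.0, -0.001, -1.0]]
contact_force: [-0.2, 0.5, -0.5]
gripper_width: 0.0617
grip_force: 0.0
```

Request:
{"method": "carry_out", "body": {"plan": [[-0.25,-0.18,0,0],[-0.5,-0.36,0,0],[-0.75,-0.54,0,0],[-1,-0.71,0,0]]}}

```text
time_s: 0.9
ee_pos: [0.3028, 0.3676, 0.2137]
ee_rot: [[-0.968, 0.251, -0.0], [0.251, 0.968, -0.001], [0.0, -0.001, -1.0]]
contact_force: [0.3, 1.0, -0.4]
gripper_width: 0.0299
grip_force: 0.0
```

Request:
{"method": "carry_out", "body": {"plan": [[-0.25,-0.18,0,0],[-0.5,-0.36,0,0],[-0.75,-0.54,0,0],[-1,-0.71,0,0]]}}

```text
time_s: 1.3
ee_pos: [0.3817, 0.2738, 0.2137]
ee_rot: [[-0.968, 0.251, -0.001], [0.251, 0.968, -0.0], [0.0, -0.0, -1.0]]
contact_force: [0.4, -0.6, -0.4]
gripper_width: 0.0006
grip_force: 0.0
```

Request:
{"method": "carry_out", "body": {"plan": [[-0.25,-0.18,0,0],[-0.5,-0.36,0,0],[-0.75,-0.54,0,0],[-1,-0.71,0,0],[-1,-0.71,0,0],[-1,-0.71,0,-0.28],[-1,-0.71,0,-0.585],[-1,-0.71,0,-0.585],[-1,-0.71,0,-0.585]]}}

```text
time_s: 2.2
ee_pos: [0.4598, 0.1816, 0.2138]
ee_rot: [[-0.999, -0.05, -0.001], [-0.05, 0.999, 0.0], [0.001, 0.0, -1.0]]
contact_force: [0.6, -0.1, -0.7]
gripper_width: 0.0003
grip_force: 0.0
```

```bash
python3 - <<'E'
from h import *
from bench import imaging
c=imaging.calibration("wrist");p,d=imaging.camera("wrist");cv2.imwrite("pics/w1.png",p[:,:,::-1]);keys(p,d,c,.075)
E
```

```text
[144.7 229.6] [134   6 633] [0.4736 0.0129 0.0597] ray [0.4693 0.0206] zmed 0.0598
[156.5 266.4] [  51   44 1677] [0.505  0.0276 0.0732] ray [0.5043 0.0285] zmed 0.0747
[101.3 266.4] [  54   43 1684] [ 0.5075 -0.0239  0.0732] ray [ 0.5068 -0.0228] zmed 0.0747
[208.2 266.6] [  43   43 1456] [0.5025 0.076  0.0737] ray [0.502  0.0765] zmed 0.0747
[265.5 267.9] [  39   35 1255] [0.5025 0.129  0.0701] ray [0.5007 0.1298] zmed 0.0701
[115.5 297.8] [ 39   7 169] [ 0.5459 -0.0225  0.0598] ray [ 0.5382 -0.0132] zmed 0.0598
[179.6 297.9] [ 90   8 567] [0.5428 0.0416 0.0598] ray [0.5353 0.048 ] zmed 0.0597
```

View pics/w1.png

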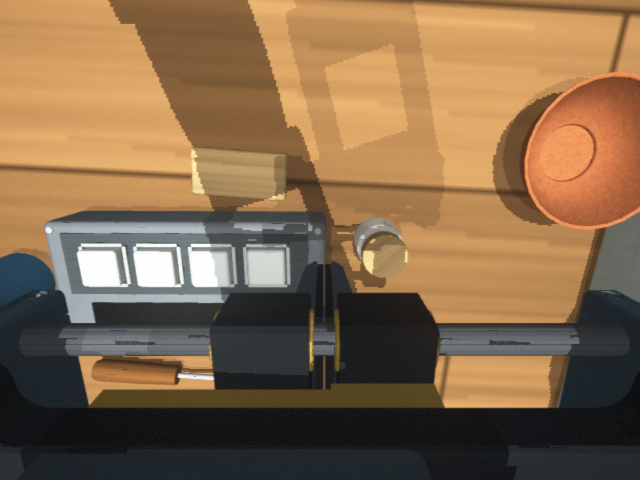

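The wrist view agrees: keys at about (265,268), (208,267), (157,266) and (101,266), with key1's top at 70.1 mm. The jar is at (380,248), clear of the fingers. I'll go over key1.

Request:
{"method": "carry_out", "body": {"plan": [[-0.2,-0.27,0,0],[-0.4,-0.54,0,0],[-0.4,-0.54,0.25,0],[-0.4,-0.54,0.5,0],[-0.4,-0.54,0.75,0],[-0.4,-0.54,1,0],[-0.4,-0.54,1,0],[-0.4,-0.54,1,0]]}}

```text
time_s: 3.05
ee_pos: [0.5031, 0.1297, 0.1142]
ee_rot: [[-0.999, -0.052, -0.0], [-0.052, 0.999, 0.0], [0.0, 0.0, -1.0]]
contact_force: [0.4, -0.2, 0.6]
gripper_width: 0.0007
grip_force: 0.0
```

Request:
{"method": "carry_out", "body": {"plan": [[0,0,0.1,0],[0,0,0.2,0],[0,0,0.3,0],[0,0,0.35,0],[0,0,0.37,0],[0,0,0.37,0],[0,0,0.37,0]]}}

```text
time_s: 3.75
ee_pos: [0.5033, 0.1295, 0.0772]
ee_rot: [[-0.999, -0.052, 0.001], [-0.052, 0.999, 0.0], [-0.001, 0.0, -1.0]]
contact_force: [-0.5, 0.8, -0.4]
gripper_width: 0.0006
grip_force: 0.0
```

Request:
{"method": "carry_out", "body": {"plan": [[0,0,0.02,0],[0,0,0.04,0],[0,0,0.04,0],[0,0,0.04,0]]}}

```text
time_s: 4.15
ee_pos: [0.503, 0.1294, 0.0729]
ee_rot: [[-0.999, -0.052, -0.0], [-0.052, 0.999, 0.0], [0.0, 0.0, -1.0]]
contact_force: [0.8, 0.2, -0.1]
gripper_width: 0.0004
grip_force: 0.0
```

Request:
{"method": "carry_out", "body": {"plan": [[0,0,0.015,0],[0,0,0.025,0],[0,0,0.025,0],[0,0,0.025,0]]}}

```text
time_s: 4.55
ee_pos: [0.5031, 0.1294, 0.0705]
ee_rot: [[-0.999, -0.052, 0.0], [-0.052, 0.999, 0.0], [-0.0, 0.0, -1.0]]
contact_force: [0.1, 0.0, 1.4]
gripper_width: 0.0003
grip_force: 0.6
```

Request:
{"method": "carry_out", "body": {"plan": [[0,0,0.002,0],[0,0,0.004,0],[0,0,0.004,0]]}}

```text
time_s: 4.85
ee_pos: [0.5031, 0.1295, 0.0703]
ee_rot: [[-0.999, -0.053, 0.0], [-0.053, 0.999, 0.0], [-0.0, 0.0, -1.0]]
contact_force: [-1.3, -0.4, 3.2]
gripper_width: 0.0007
grip_force: 2.0
```

Key1 stays firm at 70.3 mm under 3.2 N, so it is latched. Next is a light tap on key2.

Request:
{"method": "carry_out", "body": {"plan": [[0,0,-0.1,0],[0,0,-0.2,0],[0.005,-0.26,-0.2,0],[0.01,-0.52,-0.2,0],[0.01,-0.52,-0.2,0],[0.01,-0.52,-0.12,0],[0.01,-0.52,-0.08,0],[0.01,-0.52,-0.05,0],[0.01,-0.52,-0.035,0],[0.01,-0.52,-0.035,0]]}}

```text
time_s: 5.85
ee_pos: [0.5044, 0.078, 0.0734]
ee_rot: [[-0.999, -0.053, -0.001], [-0.053, 0.999, 0.0], [0.001, 0.0, -1.0]]
contact_force: [-1.9, 1.2, 2.0]
gripper_width: 0.0004
grip_force: 1.3
```

Request:
{"method": "carry_out", "body": {"plan": [[0,0,0,0],[0,0,0,0]]}}

```text
time_s: 6.05
ee_pos: [0.5048, 0.0778, 0.0737]
ee_rot: [[-0.999, -0.053, 0.0], [-0.053, 0.999, 0.0], [-0.0, 0.0, -1.0]]
contact_force: [-1.2, 1.1, 1.7]
gripper_width: 0.0005
grip_force: 1.2
```

Request:
{"method": "carry_out", "body": {"plan": [[0,0,0.006,0],[0,0,0.006,0],[0,0,0.006,0]]}}

```text
time_s: 6.35
ee_pos: [0.505, 0.0776, 0.0731]
ee_rot: [[-0.999, -0.052, 0.001], [-0.052, 0.999, 0.0], [-0.001, 0.0, -1.0]]
contact_force: [-1.0, 1.2, 2.5]
gripper_width: 0.0005
grip_force: 1.4
```

Request:
{"method": "carry_out", "body": {"plan": [[0,0,-0.1,0],[0,0,-0.2,0],[0,-0.26,-0.2,0],[0,-0.52,-0.2,0],[0,-0.52,-0.2,0],[0,-0.52,-0.12,0],[0,-0.52,-0.05,0],[0,-0.52,-0.02,0],[0,-0.52,0,0],[0,-0.52,0,0]]}}

```text
time_s: 7.35
ee_pos: [0.5069, 0.0261, 0.0727]
ee_rot: [[-0.999, -0.053, -0.002], [-0.053, 0.999, 0.0], [0.002, 0.0, -1.0]]
contact_force: [-0.9, 0.8, 3.3]
gripper_width: 0.0005
grip_force: 1.4
```

Request:
{"method": "carry_out", "body": {"plan": [[0,0,0,0],[0,0,0,0]]}}

```text
time_s: 7.55
ee_pos: [0.5075, 0.0258, 0.0731]
ee_rot: [[-0.999, -0.053, 0.0], [-0.053, 0.999, 0.0], [-0.0, 0.0, -1.0]]
contact_force: [-1.2, 1.0, 3.0]
gripper_width: 0.0005
grip_force: 1.3
```

Request:
{"method": "carry_out", "body": {"plan": [[0,0,-0.1,0],[0,0,-0.2,0],[0,-0.26,-0.2,0],[0,-0.52,-0.2,0],[0,-0.52,-0.2,0],[0,-0.52,-0.12,0],[0,-0.52,-0.05,0],[0,-0.52,-0.02,0],[0,-0.52,0,0],[0,-0.52,0,0]]}}

```text
time_s: 8.55
ee_pos: [0.5097, -0.0258, 0.0727]
ee_rot: [[-0.999, -0.053, -0.002], [-0.053, 0.999, 0.001], [0.001, 0.001, -1.0]]
contact_force: [-1.7, 0.7, 2.8]
gripper_width: 0.0004
grip_force: 1.4
```

Request:
{"method": "carry_out", "body": {"plan": [[0,0,0,0],[0,0,0,0]]}}

```text
time_s: 8.75
ee_pos: [0.5102, -0.0261, 0.0731]
ee_rot: [[-0.999, -0.053, 0.0], [-0.053, 0.999, 0.0], [-0.0, 0.0, -1.0]]
contact_force: [-2.3, 0.6, 2.6]
gripper_width: 0.0005
grip_force: 1.3
```

Keys 2 to 4 yield about 2 mm at roughly 2.5–3 N, so they are free. Back to key1.

Request:
{"method": "carry_out", "body": {"plan": [[0,0,-0.1,0],[0,0,-0.25,0],[0,0.25,-0.25,0],[0,0.5,-0.25,0],[0,0.8,-0.25,0],[0,0.8,-0.25,0]]}}

```text
time_s: 9.35
ee_pos: [0.5065, 0.0558, 0.0987]
ee_rot: [[-0.998, -0.055, 0.002], [-0.055, 0.998, 0.001], [-0.002, 0.001, -1.0]]
contact_force: [-0.1, -0.9, -0.8]
gripper_width: 0.0002
grip_force: 0.0
```

Request:
{"method": "carry_out", "body": {"plan": [[0.01,0.25,0,0],[0.01,0.5,0,0],[0.01,0.76,0,0],[0.01,0.76,0,0],[0.01,0.76,0.1,0],[0.01,0.76,0.2,0],[0.01,0.76,0.24,0],[0.01,0.76,0.24,0]]}}

```text
time_s: 10.15
ee_pos: [0.5003, 0.1284, 0.0728]
ee_rot: [[-0.999, -0.051, -0.002], [-0.051, 0.999, -0.001], [0.002, -0.001, -1.0]]
contact_force: [-0.4, -0.1, -0.3]
gripper_width: 0.0003
grip_force: 0.0
```

Request:
{"method": "carry_out", "body": {"plan": [[0,0,0.02,0],[0,0,0.04,0],[0,0,0.055,0],[0,0,0.065,0],[0,0,0.075,0],[0,0,0.08,0],[0,0,0.08,0]]}}

```text
time_s: 10.85
ee_pos: [0.5014, 0.1291, 0.0667]
ee_rot: [[-0.999, -0.053, 0.001], [-0.053, 0.999, -0.0], [-0.001, -0.0, -1.0]]
contact_force: [-1.5, -1.8, 6.1]
gripper_width: 0.0003
grip_force: 2.9
```

Request:
{"method": "carry_out", "body": {"plan": [[0,0,0.01,0],[0,0,0.02,0],[0,0,0.022,0],[0,0,0.022,0]]}}

```text
time_s: 11.25
ee_pos: [0.5014, 0.1291, 0.0652]
ee_rot: [[-0.999, -0.053, 0.001], [-0.053, 0.999, -0.0], [-0.001, -0.0, -1.0]]
contact_force: [-2.4, -1.9, 10.8]
gripper_width: 0.0004
grip_force: 5.4
```

Key1 is at the hard stop (65.2 mm, 10.8 N). I'll withdraw straight up and check.

Request:
{"method": "carry_out", "body": {"plan": [[0,0,-0.05,0],[0,0,-0.1,0],[0,0,-0.25,0],[0,0,-0.5,0],[0,0,-0.75,0],[0,0,-1,0],[0,0,-1,0]]}}

```text
time_s: 11.95
ee_pos: [0.5032, 0.1301, 0.167]
ee_rot: [[-0.999, -0.053, 0.007], [-0.053, 0.999, 0.002], [-0.007, 0.002, -1.0]]
contact_force: [0.3, 0.0, -0.8]
gripper_width: 0.0003
grip_force: 0.0
```

Request:
{"method": "carry_out", "body": {"plan": [[0.1,0.25,-0.25,0],[0.2,0.5,-0.5,0],[0.4,0.6,-0.5,0],[0.4,0.6,-0.5,0],[0.4,0.6,-0.5,0]]}}

```text
time_s: 12.45
ee_pos: [0.4576, 0.187, 0.2129]
ee_rot: [[-0.999, -0.053, -0.001], [-0.053, 0.999, -0.001], [0.001, -0.001, -1.0]]
contact_force: [-0.1, -0.3, -0.4]
gripper_width: 0.0002
grip_force: 0.0
```

```bash
python3 - <<'E'
from h import *
from bench import imaging
for n in("wrist","scene"):
    c=imaging.calibration(n);p,d=imaging.camera(n);print(n);keys(p,d,c,.075)
cv2.imwrite("pics/s2.png",p[:,:,::-1])
E
```

```text
wrist
[144.  231.3] [134   6 644] [0.4734 0.0178 0.0597] ray [0.469  0.0256] zmed 0.0597
[ 95.  267.3] [  54   43 1693] [ 0.507  -0.0241  0.0731] ray [ 0.5062 -0.0228] zmed 0.0747
[150.4 267.7] [  51   44 1733] [0.5046 0.0275 0.0729] ray [0.5038 0.0286] zmed 0.0746
[202.4 268.3] [  45   44 1478] [0.5024 0.0763 0.0737] ray [0.5019 0.0767] zmed 0.0748
[258.2 271.1] [  40   39 1274] [0.502  0.1285 0.0747] ray [0.5019 0.1286] zmed 0.0748
[165.1 299.5] [130   8 741] [0.5432 0.0329 0.0598] ray [0.5355 0.0399] zmed 0.0599
scene
[323.3 235.7] [ 21  14 167] [ 0.5099 -0.0256  0.075 ] ray [ 0.5099 -0.0256] zmed 0.0749
[336.7 249.1] [ 20  15 174] [0.5073 0.0258 0.0748] ray [0.5074 0.0259] zmed 0.0749
[168.3 273.1] [ 43  34 520] [ 0.8605 -0.1153  0.0755] ray [ 0.8604 -0.1157] zmed 0.0689
[349.6 262.1] [ 18  13 153] [0.5055 0.0739 0.0751] ray [0.5054 0.0738] zmed 0.0753
[518.4 393.6] [ 39  19 326] [0.4438 0.5124 0.0994] ray [0.4285 0.507 ] zmed 0.0995
```

View pics/s2.png

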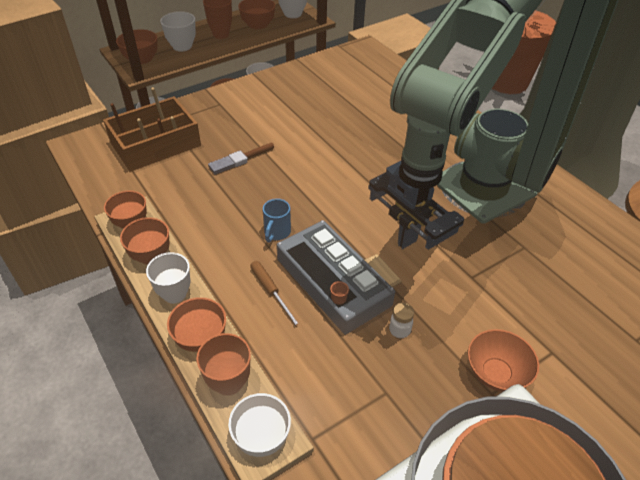

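All four keys now read about 75 mm, key1 included (74.8 mm). The picture shows the jar (402,320), mug, cup, rib and tools where they were, with the gripper clear.

```bash
python3 -c "
from bench import workorder;print(workorder.hand_in())"
```

```text
the job is handed in; nothing more can be done
None
```

I tapped all four keys left to right and found key1 (leftmost) latched, then pressed only that key fully down. All four keys now stand at about 75 mm, nothing else was moved, and the job was handed in at about 12.5 s of the 54 s allowed.

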